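# Slide the stereo mount out of the jig and lay it on the light panel

## Robot

A 7-joint arm with a two-finger parallel gripper is mounted at the origin on the work surface. World frame = base frame: x ahead of the robot, y to its left, z up, the work surface at z = 0. Lengths are in m, angles in rad, forces in N, time in s.
With the tool pointing down it reaches from about 0.4 to 0.75 m from the base axis. Payload 19.5 kg.
Tool frame: the origin (TCP) lies on the centre line of the jaws, within the pads' length; the fingertips stand 8 mm ahead of it and the grasp point (between the pads) lies 11 mm behind it; z points along the fingers, y is the line along which they close (so a half turn about z gives the same grasp; the last joint's range is limited). The gripper opens to 85 mm and grips with 20 to 120 N. Pads are 22 mm wide; open, the fingers measure 114 mm over their backs; the gripper's body (76 mm by 85 mm) begins 54 mm behind the grasp point. The pads swing forward as they close: fully open they stand 13 mm farther back than shut.
Start: joints at [1.251, 0.707, -0.028, 1.485, 0.022, 0.951, -0.075], TCP at [0.158, -0.553, 0.239] pointing down, gripper open.
Joint ranges: [-2.71, 2.71], [-0.32, 2.16], [-1.57, 1.52], [0, 2.45], [-1.46, 4.6], [0, 2.02], [-2.83, 2.83]. Speed limits (rad/s): [1.89, 1.89, 2.57, 2.57, 3.01, 3.01, 3.01].

## Interface

Orientations are given as a rotation vector (axis times angle).
In Python, from rig import monitor, vision, robot gives the robot as it stands.
- The arm moves only by the tool move_arm, never from a script. Its argument "moves" is a list that holds one entry, the list of rows, each a list of 7 numbers: the shift along the world's x, y, z in mm, then the turn, a rotation vector about the world's x, y, z in degrees, then the finger opening in mm, from 0 to 85.4. A call has 1 to 5 rows; each row shifts and turns the commanded pose from where the row before left it; what a row does not reach is not made up. A row lasts 1/12 s, in which the tool goes at most 41.7 mm and 7.16 degrees, less where a joint would pass 70% of its speed; a pose out of reach is approached as far as the arm can. A call is refused whole if a number of a shift passes 41.7 or a number of a turn 7.16, either way. A call with a gripper value outside its range is refused whole. The fingers move at their own pace and stop on an object; the grip force is fixed at half the most. Time passes only in rows, so rows that do not move let the fingers close. It gives the time, the measured TCP pose, the force, the opening and the grip force at its end, in the units of the state.
- monitor.read_state(): the state, without advancing time (a new reading comes with each control period).
- vision.snapshot(name): name is "side" or "top"; returns a dict with "color" (400x640x3 uint8, red, green, blue), "depth" (400x640 float32, m along the optical axis (not along the pixel's ray), 0 where there is no reading), "mtx" (3x3 intrinsics, pixels), "rvec" (rotation vector, rad) and "tvec" (3), from world to camera coordinates, as OpenCV has them. Camera axes: x right, y down, z forward; pixel columns grow to the right and rows downward; lengths in m; the calibration is good to about 2 mm. A picture is of the moment at which its call begins.
- robot.close_job(): hands the job in; it is judged then, once.
The state is a dict: "t": time; "joints": joint angles; "joint_vel": joint speeds; "joint_efforts": joint torques, N m; "tcp_pos": TCP position; "ee_rot": TCP orientation; "ft_force": force on the tool from outside, world axes, zero at the start; "wrist_torque": the same for the moment, N m; "opening": finger opening in m; "grasp_force": force on a finger pad.
Only numpy, scipy, OpenCV 4.12 (cv2) and the standard library are available. Lean on these libraries where they do the work, as an engineer would, in place of code of your own. Each camera call takes 0.05 s, during which the arm holds its last target. There are 200 camera calls.

## Task

The slide mounting jig holds two mounts side by side: take the stereo mount, the one with two windows, and slide it along its lane out over the jig's open edge until a third or so overhangs, so that it still lies flat on the jig. Then grip the overhanging end by its two sides, lift it well clear, and set it down flat in the middle of the light panel with its long side along the panel's long side. Do not let it fall or drop it from the air, and leave the single-window mount where it lies.

Things in the scene. Friction and masses are not known exactly. Their poses are not given: they have to be found in the camera images.
- stereo_mid (a point): The mount to move: flat rigid grey plastic, 44 mm (x) by 100 mm (y), 5 mm thick, 40 g, with TWO dark windows split by a 24 mm cross bar in the middle. The point is its centre, half-way up. It lies flat in either lane of the jig, its y along the lane, its front end 15 to 45 mm back from the open edge. It slides easily when its rear end is pushed.
- pano_mid (a point): The mount to leave alone: same material and size (44 x 100 x 5 mm), but with ONE long dark window and no cross bar in the middle. The point is its centre. It lies in the other lane.
- jig_lip (a point): Middle of the open edge of a fixed aluminium jig 138 mm wide, 270 long; the point is at bed height, 40 mm above the table. y points out over the free table, x along the edge. Two lanes 47 mm wide, centred at x = -33.5 and +33.5 mm, run back to y = -210 mm; rails 5 mm high, level with the mounts' tops, guard their sides. A toggle clamp stands behind, y = -220 to -345 mm, 60 mm above bed.
- panel_top (a point): Fixed slim light panel with a white top and aluminium rim, 100 mm (its x) by 150 mm (its y) by 12 mm high. The point is the centre of its top; y along its long side, pointing away from the jig.
Things that resemble listed ones, but are neither listed nor needed, are in the scene too. Leave any orange or yellow look-alike of the part that bears stereo_mid alone. What is shaped like the part that bears panel_top but pink is not meant.

How it is judged:
On the way, in this order (a step that is already met when the one before it is completed fails the run):
1. the stereo mount lies flat on the jig with 15 to 48 mm of its length over the open edge (y of stereo_mid in the frame of jig_lip between -0.035 and -0.002 m and height (world z) of stereo_mid between 0.038 and 0.047 m and angle between stereo_mid's own z axis and vertical below 0.1 rad), for 0.2 s.
2. it is lifted clear of the jig, its centre 10 mm or more above where it lay (height (world z) of stereo_mid above 0.0525 m), for 0.1 s.
At the end, for the whole second after the job is handed in: the stereo mount lies flat and at rest on the light panel, its centre within 20 mm of the panel's centre along each of the panel's axes and its long side within 15 degrees of the panel's long side; the single-window mount is within 15 mm of its start (x of stereo_mid in the frame of panel_top between -0.02 and 0.02 m and y of stereo_mid in the frame of panel_top between -0.02 and 0.02 m and z of stereo_mid in the frame of panel_top below 0.006 m and angle between stereo_mid's own z axis and vertical below 0.1 rad and angle between the y axis of stereo_mid and the y axis of panel_top, either way round below 0.26 rad and linear speed of stereo below 0.02 m/s and distance of pano_mid from where it was at the start of the episode below 0.015 m); the robot touches nothing.
It fails at once if the single-window mount is moved by more than 15 mm (distance of pano_mid from where it was at the start of the episode above 0.015 m).
It fails at once if the stereo mount falls onto the table (height (world z) of stereo_mid below 0.009 m).
It fails at once if the stereo mount is let go in the air, 25 mm or more above the panel (contact force between stereo and the fingers below 0.05 N and height (world z) of stereo_mid above 0.04 m and y of stereo_mid in the frame of jig_lip above 0.06 m).
It also fails if it takes over 53 s, if anything falls off the work surface, if the arm or the gripper's body presses on something with over 40 N, if the wrist force passes 120 N, or if a joint passes its speed limit or range.

## Working session

There is one attempt and no reset: what is moved stays moved. The work goes in short steps, Python scripts to look and compute and a tool call to move; the robot and the scene stay as the last step left them, time stands still between calls to the robot, and variables do not carry over. Pictures are saved under pics/ and viewed, at most 10 in all, crops included, and the job is handed in when it is done.

Besides the shell and the picture viewer there is one more tool, called after "Call:" as name([rows], argument=value, ...), one row to a line, values as JSON. move_arm: Moves the arm, as the interface text tells. Its arguments: {"type":"object","properties":{"moves":{"type":"array","items":{"type":"array","items":{"type":"array","items":{"type":"number"}}}}},"required":["moves"]}

```bash
mkdir -p pics
python3 - <<'E'
from rig import monitor, vision
import cv2,numpy as np
for n in("top","side"):
    s=vision.snapshot(n); np.savez(f"pics/{n}0.npz",**s); cv2.imwrite(f"pics/{n}0.png",s["color"][:,:,::-1])
s=monitor.read_state();print({k:np.round(v,3) for k,v in s.items()})
E
```

```text
{'t': np.float64(0.1), 'joints': array([ 1.251,  0.707, -0.028,  1.485,  0.022,  0.951, -0.076]), 'joint_vel': array([ 0.001, -0.002, -0.002, -0.005, -0.002,  0.001,  0.   ]), 'joint_efforts': array([ 0.0000e+00, -8.8429e+01,  1.2360e+00, -2.3645e+01,  1.7000e-02,
        5.0000e-03, -0.0000e+00]), 'tcp_pos': array([ 0.158, -0.553,  0.239]), 'ee_rot': array([-3.11 , -0.435,  0.   ]), 'ft_force': array([-0.361, -0.269,  0.352]), 'wrist_torque': array([ 0.014, -0.037, -0.023]), 'grasp_force': np.float64(0.0), 'opening': np.float64(0.085)}
```

View pics/top0.png

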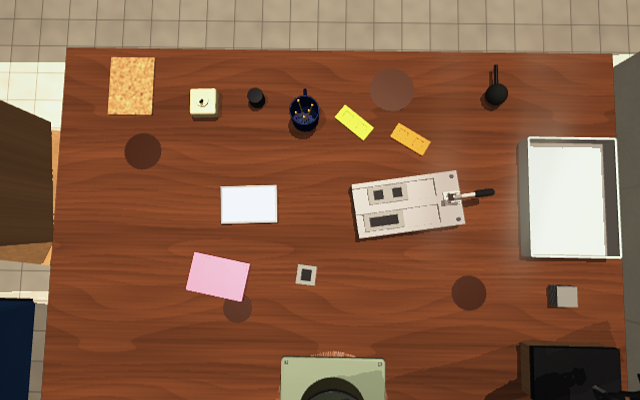

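View pics/side0.png

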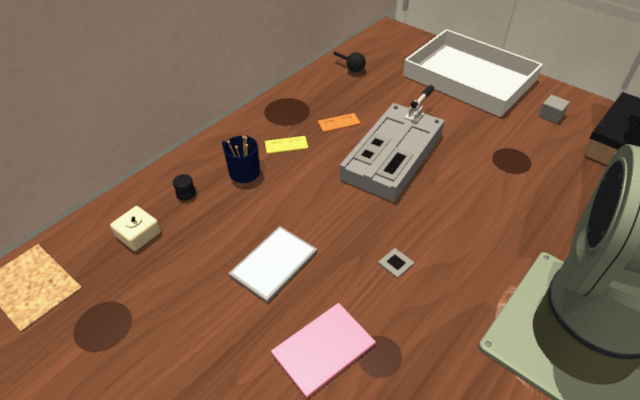

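Candidates in the top view: a grey mount with two windows at (387,194), a grey mount with one window at (384,220), a yellow look-alike at (354,122), an orange one at (411,139), and a small square slide at (306,275). By the description I choose (387,194). The white panel is at (249,204); the pink one at (218,276) is not meant. The jig's open edge is on the left, at about x=355. I'll check the choice in a close crop.

```bash
cat > h.py <<'E'
import numpy as np,cv2
def world(s,u,v,z):
    R=cv2.Rodrigues(np.array(s["rvec"],float))[0];t=np.array(s["tvec"],float).ravel()
    d=R.T@np.linalg.inv(s["mtx"])@np.array([u,v,1.]);c=-R.T@t
    return c+d*(z-c[2])/d[2]
def proj(s,P):
    return cv2.projectPoints(np.array(P,float).reshape(-1,3),np.array(s["rvec"],float),np.array(s["tvec"],float),np.array(s["mtx"],float),None)[0].reshape(-1,2)
E
python3 - <<'E'
import numpy as np,cv2
from h import *
s=np.load("pics/top0.npz")
c=s["color"][160:250,340:475,::-1]
cv2.imwrite("pics/cropj.png",cv2.resize(c,None,fx=5.9,fy=5.9,interpolation=cv2.INTER_CUBIC))
for u,v,z in[(387,194,.045),(384,220,.045),(249,204,.012),(355,212,.04)]:
    print(u,v,world(s,u,v,z).round(4), s["depth"][v,u])
R=cv2.Rodrigues(s["rvec"])[0];print(R.round(3),(-R.T@s["tvec"].ravel()).round(3),s["mtx"])
g=(s["color"][170:240,205:295].min(2)>190).astype(np.uint8)
ct=max(cv2.findContours(g,0,2)[0],key=cv2.contourArea)+[[205,170]]
print(cv2.minAreaRect(ct))
print(np.array([world(s,*p,.012) for p in cv2.boxPoints(cv2.minAreaRect(ct))]).round(4))
E
```

```text
387 194 [ 0.5489 -0.1312  0.045 ] 1.053548
384 220 [ 0.4826 -0.1238  0.045 ] 1.0472419
249 204 [0.5203 0.2252 0.012 ] 1.0836337
355 212 [ 0.502  -0.0508  0.04  ] 1.0487534
[[ 0.018 -1.    -0.012]
 [-0.996 -0.017 -0.089]
 [ 0.088  0.013 -0.996]] [0.43  0.036 1.091] [[413.17104997   0.         315.67031447]
 [  0.         413.17104997 202.9184813 ]
 [  0.           0.           1.        ]]
((248.5, 204.0), (36.0, 55.0), 90.0)
[[0.5667 0.3008 0.012 ]
 [0.569  0.1555 0.012 ]
 [0.4742 0.153  0.012 ]
 [0.4717 0.2972 0.012 ]]
```

View pics/cropj.png

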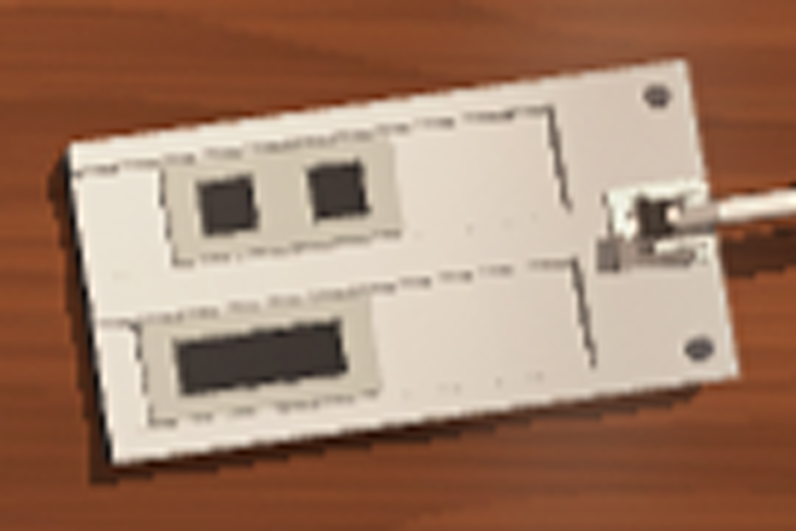

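Run:
```python
import numpy as np,cv2
from h import *
s=np.load("pics/top0.npz")
w=lambda x,y,z:world(s,340+(x+.5)/5.9-.5,160+(y+.5)/5.9-.5,z)[:2]
a,b,c,d=w(70,148,.045),w(112,463,.045),w(688,62,.045),w(740,375,.045)
print("jig",a,b,c,d,"w,len",np.linalg.norm(a-b),np.linalg.norm(a-c),np.linalg.norm(b-d))
yj=((a-c)+(b-d));yj/=np.linalg.norm(yj);lip=(a+b)/2; e=(a-b)/np.linalg.norm(a-b)
xj=np.array([yj[1],-yj[0]])
print("lip",lip,"yj",yj,np.degrees(np.arctan2(yj[1],yj[0])),"edge perp",e@yj)
for n,p in dict(f1=(163,170),f2=(177,264),r1=(388,140),r2=(402,234),w=(229,206),w2=(338,191),mid=(283,198),pano=(262,358),stopA=(552,107),stopB=(570,210),clampfront=(610,190)).items():
    q=w(*p,.045);print(n,q.round(4),"jig",((q-lip)@xj).round(4),((q-lip)@yj).round(4))
t=np.load("pics/side0.npz")
# panel by side picture corners
for u,v in[(281,228),(317,249),(268,298),(230,269)]:print(world(t,u,v,.012).round(4))
for u,v in[(220.5,186.5),(277.5,185),(277.5,223),(220.5,223.5)]:print(world(s,u,v,.012).round(4))
```

```text
jig [ 0.57133185 -0.04067096] [ 0.43601234 -0.05995206] [ 0.61310275 -0.3071167 ] [ 0.47820512 -0.32757301] w,len 0.13668624084614345 0.2697000937759862 0.27092656419811073
lip [ 0.50367209 -0.05031151] yj [-0.15530808  0.98786608] 98.9346644721969 edge perp -0.014405806850956021
f1 [ 0.5624 -0.0809] jig 0.0533 -0.0393
f2 [ 0.5218 -0.0871] jig 0.0122 -0.0392
r1 [ 0.577  -0.1777] jig 0.0527 -0.1373
r2 [ 0.5364 -0.1837] jig 0.0116 -0.1368
w [ 0.5472 -0.1094] jig 0.0339 -0.0651
w2 [ 0.5545 -0.1562] jig 0.0338 -0.1125
mid [ 0.5511 -0.1326] jig 0.0341 -0.0886
pano [ 0.482  -0.1238] jig -0.0328 -0.0692
stopA [ 0.5925 -0.2484] jig 0.057 -0.2095
stopB [ 0.5479 -0.2558] jig 0.0118 -0.2098
clampfront [ 0.5569 -0.273 ] jig 0.018 -0.2282
[0.5638 0.1589 0.012 ]
[0.4717 0.1526 0.012 ]
[0.4668 0.2954 0.012 ]
[0.568  0.2961 0.012 ]
[0.5653 0.3021 0.012 ]
[0.5718 0.1516 0.012 ]
[0.4717 0.149  0.012 ]
[0.4678 0.2983 0.012 ]
```

The crop confirms it: the upper mount in the picture has two windows, at crop pixels (229,206) and (338,191). The measured jig is 137 x 270 mm and the mount centre sits at jig (34, -88), both as described. I'm moving to behind its rear end now.

Call:
move_arm([
  [[29,24.6,0,0,0,5.91,0],[29,24.6,0,0,0,5.91,0],[29,24.6,0,0,0,5.91,0],[29,24.6,0,0,0,5.91,0],[29,24.6,0,0,0,5.91,0]],
])

```text
t: 0.52
tcp_pos: [0.3037, -0.4285, 0.2392]
ee_rot: [-2.894, -1.221, 0.0]
ft_force: [0.7, -0.6, 0.5]
opening: 0.0254
grasp_force: 0.0
```

Call:
move_arm([
  [[29,24.6,0,0,0,5.91,0],[29,24.6,0,0,0,5.91,0],[29,24.6,0,0,0,5.91,0],[29,24.6,0,0,0,5.91,0],[29,24.6,0,0,0,5.91,0]],
])

```text
t: 0.93
tcp_pos: [0.4488, -0.3054, 0.2392]
ee_rot: [-2.487, -1.919, 0.0]
ft_force: [1.1, -0.4, -0.4]
opening: -0.0
grasp_force: 0.0
```

Call:
move_arm([
  [[29,24.6,0,0,0,5.91,0],[29,24.6,0,0,0,5.91,0],[29,24.6,0,0,0,5.91,0],[29,24.6,0,0,0,5.91,0],[0,0,0,0,0,0,0]],
])

```text
t: 1.35
tcp_pos: [0.5677, -0.2021, 0.2386]
ee_rot: [-2.03, -2.396, -0.006]
ft_force: [-0.1, 1.4, -1.1]
opening: 0.0001
grasp_force: 0.0
```

Call:
move_arm([
  [[-4.7,-6,-30,0,0,-0.6,0],[0,0,-36,0,0,0,0],[0,0,-36,0,0,0,0],[0,0,-36,0,0,0,0],[0,0,-34,0,0,0,0]],
])

```text
t: 1.77
tcp_pos: [0.5584, -0.2145, 0.0653]
ee_rot: [-2.06, -2.371, 0.0]
ft_force: [0.6, -0.3, -0.7]
opening: 0.0002
grasp_force: 0.0
```

Call:
move_arm([
  [[0,0,0,0,0,0,0],[0,0,-3,0,0,0,0],[0,0,-2,0,0,0,0],[0,0,0,0,0,0,0]],
])

```text
t: 2.1
tcp_pos: [0.5597, -0.2148, 0.0639]
ee_rot: [2.059, 2.37, 0.001]
ft_force: [0.5, -0.5, -0.6]
opening: 0.0001
grasp_force: 0.0
```

Call:
move_arm([
  [[3.2,6.6,-6,0,0,0.6,0],[0,0,-4,0,0,0,0],[0,0,-2,0,0,0,0],[0,0,0,0,0,0,0]],
])

```text
t: 2.43
tcp_pos: [0.5621, -0.2078, 0.05]
ee_rot: [-2.047, -2.383, 0.001]
ft_force: [0.4, -1.0, 0.5]
opening: -0.0
grasp_force: 0.0
```

Call:
move_arm([
  [[0,0,-1,0,0,0,0],[0,0,-1,0,0,0,0],[0,0,0,0,0,0,0]],
])

```text
t: 2.68
tcp_pos: [0.5621, -0.2081, 0.0482]
ee_rot: [-2.048, -2.382, 0.0]
ft_force: [-0.2, -0.5, 0.1]
opening: 0.0
grasp_force: 0.0
```

Run:
```python
from rig import vision
import cv2
from h import *
s=vision.snapshot("side");a=vision.snapshot("top")
c=s["color"][70:230,310:470,::-1];d=a["color"][150:260,340:500,::-1]
o=np.hstack([cv2.resize(c,(400,400),interpolation=2),cv2.resize(d,(400,275),interpolation=2).copy() if 0 else cv2.copyMakeBorder(cv2.resize(d,(400,275),interpolation=2),0,125,0,0,0)])
cv2.imwrite("pics/push.png",o)
```

```text
(no output)
```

View pics/push.png

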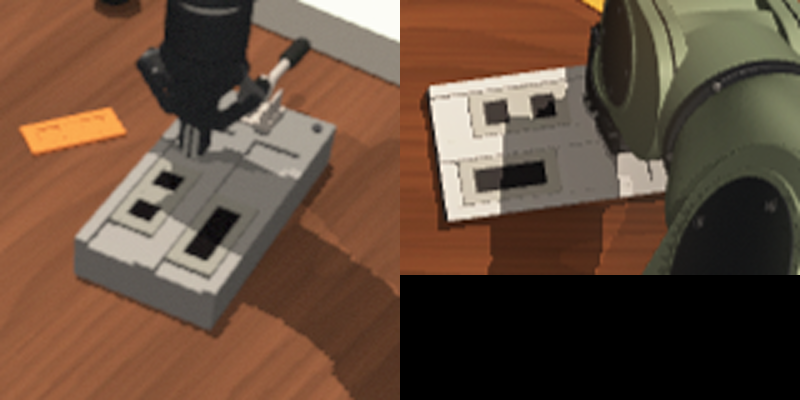

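The closed fingers stand in the stereo lane behind the mount's rear end, tips near (195,150) in the left crop. I'll feel for the bed once, then push.

Call:
move_arm([
  [[0,0,-1,0,0,0,0],[0,0,-0.5,0,0,0,0],[0,0,0,0,0,0,0]],
])

```text
t: 3.03
tcp_pos: [0.5623, -0.208, 0.048]
ee_rot: [2.047, 2.382, -0.0]
ft_force: [-7.2, 2.3, 23.5]
opening: 0.0002
grasp_force: 11.9
```

Call:
move_arm([
  [[0,0,3,0,0,0,0],[-1.5,9.9,0,0,0,0,0],[-1.5,9.9,0,0,0,0,0],[-1.5,9.9,0,0,0,0,0],[-1.5,9.9,0,0,0,0,0]],
])

```text
t: 3.45
tcp_pos: [0.5559, -0.1667, 0.0496]
ee_rot: [-2.046, -2.383, -0.0]
ft_force: [0.7, 0.1, -0.2]
opening: 0.0002
grasp_force: 0.1
```

Call:
move_arm([
  [[-1.5,9.9,0,0,0,0,0],[-1.5,9.9,0,0,0,0,0],[-0.8,4.9,0,0,0,0,0],[-0.8,4.9,0,0,0,0,0],[-0.8,4.9,0,0,0,0,0]],
])

```text
t: 3.87
tcp_pos: [0.5507, -0.1335, 0.0498]
ee_rot: [2.047, 2.383, -0.0]
ft_force: [0.4, -0.5, -1.0]
opening: -0.0002
grasp_force: 0.1
```

Run:
```python
from rig import vision
import cv2
from h import *
s=vision.snapshot("side");a=vision.snapshot("top");np.savez("pics/top1.npz",**a);np.savez("pics/side1.npz",**s)
c=s["color"][110:210,320:450,::-1];d=a["color"][160:250,340:475,::-1]
cv2.imwrite("pics/p2.png",np.vstack([cv2.resize(d,(405,270),interpolation=2),cv2.resize(c,(405,312),interpolation=2)]))
```

```text
(no output)
```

View pics/p2.png

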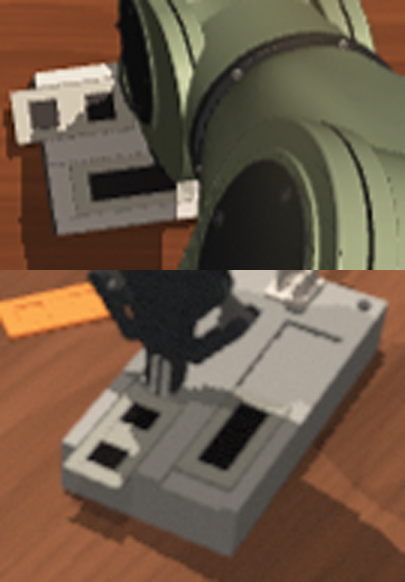

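The mount slid straight. Its front overhangs by about 22 mm (corner at crop (11,92), edge at (37,80)), so I'll push another 10 mm.

Call:
move_arm([
  [[-0.8,4.9,0,0,0,0,0],[-0.8,4.9,0,0,0,0,0],[0,0,0,0,0,0,0],[0.9,-6,0,0,0,0,0],[0,0,30,0,0,0,0]],
])

```text
t: 4.38
tcp_pos: [0.5482, -0.1311, 0.0763]
ee_rot: [-2.045, -2.379, 0.006]
ft_force: [-0.7, -1.2, -0.9]
opening: -0.0001
grasp_force: 0.0
```

Call:
move_arm([
  [[0,0,30,0,0,0,70],[0,0,10,0,0,0,70],[-4,25,0,0,0,0,70],[-4,25,0,0,0,0,70],[-4,25,0,0,0,0,70]],
])

```text
t: 4.8
tcp_pos: [0.538, -0.055, 0.1199]
ee_rot: [2.049, 2.381, 0.0]
ft_force: [-0.2, -0.2, 0.2]
opening: 0.0606
grasp_force: 0.0
```

Call:
move_arm([
  [[-4,25,0,0,0,0,70],[-4,25,0,0,0,0,70],[-4,25,0,0,0,0,70],[-4,25,0,0,0,0,70],[0,0,0,0,0,0,70]],
])

```text
t: 5.22
tcp_pos: [0.5216, 0.0496, 0.1198]
ee_rot: [-2.04, -2.387, -0.003]
ft_force: [-0.4, 1.5, -0.2]
opening: 0.0701
grasp_force: 0.0
```

Run:
```python
from rig import vision,monitor
import cv2
from h import *
s=vision.snapshot("side");a=vision.snapshot("top");np.savez("pics/top2.npz",**a)
c=s["color"][110:210,320:450,::-1];d=a["color"][160:250,340:475,::-1]
cv2.imwrite("pics/p3.png",np.vstack([cv2.resize(d,(540,360),interpolation=2),cv2.copyMakeBorder(cv2.resize(c,(300,231),interpolation=2),0,0,0,240,0)]))
m=monitor.read_state();print(m["tcp_pos"],m["joints"])
```

```text
[0.52220215 0.04506443 0.1196735 ] [-0.0226859   0.8160767  -0.23101633  1.80084386  0.31924414  0.5613903
 -0.30311657]
```

View pics/p3.png

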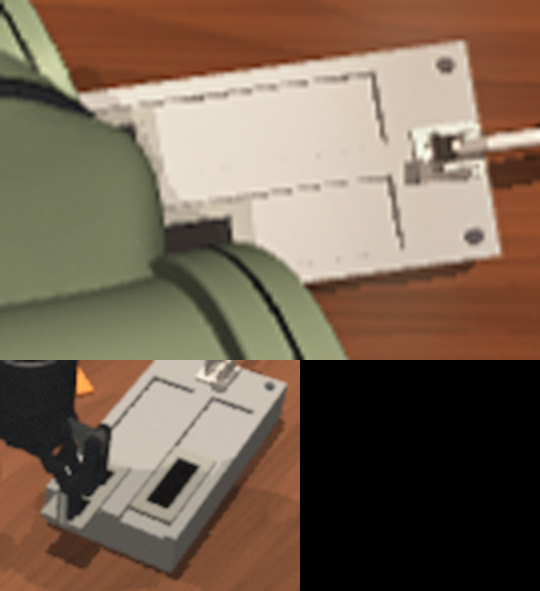

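The rear end is now at crop (163,150), so the mount moved about 70 mm in all and overhangs about 31 mm; the other mount hasn't moved. The pads retreat as they open, so I'll calibrate tip height at the grip opening by touching bare table here.

Call:
move_arm([
  [[0,0,-35,0,0,0,45],[0,0,-35,0,0,0,45],[0,0,-30,0,0,0,45],[0,0,-6,0,0,0,45],[0,0,0,0,0,0,45]],
])

```text
t: 5.73
tcp_pos: [0.5215, 0.0439, 0.0126]
ee_rot: [-2.048, -2.381, 0.004]
ft_force: [0.3, 0.0, 0.3]
opening: 0.0452
grasp_force: 0.0
```

Call:
move_arm([
  [[0,0,-2,0,0,0,45],[0,0,-2,0,0,0,45],[0,0,-2,0,0,0,45],[0,0,0,0,0,0,45]],
])

```text
t: 6.07
tcp_pos: [0.5225, 0.0448, 0.0085]
ee_rot: [2.047, 2.382, 0.001]
ft_force: [0.7, 0.1, 0.2]
opening: 0.045
grasp_force: 0.0
```

Call:
move_arm([
  [[0,0,-2,0,0,0,45],[0,0,0,0,0,0,45]],
])

```text
t: 6.23
tcp_pos: [0.5222, 0.0449, 0.0059]
ee_rot: [2.047, 2.383, 0.0]
ft_force: [0.5, -0.0, -1.2]
opening: 0.0448
grasp_force: 0.0
```

Call:
move_arm([
  [[0,0,-1,0,0,0,45],[0,0,0,0,0,0,45]],
])

```text
t: 6.4
tcp_pos: [0.5222, 0.045, 0.0058]
ee_rot: [2.047, 2.382, 0.0]
ft_force: [-4.6, -1.0, 22.2]
opening: 0.0448
grasp_force: 11.0
```

Call:
move_arm([
  [[0,0,-1,0,0,0,45],[0,0,0,0,0,0,45]],
])

```text
t: 6.57
tcp_pos: [0.5223, 0.045, 0.0057]
ee_rot: [2.047, 2.382, 0.001]
ft_force: [-8.5, -1.2, 46.4]
opening: 0.045
grasp_force: 22.9
```

Tips are 5.7 mm ahead of the TCP at this opening. I want them 0.5 mm above the mount's underside plane, so the TCP goes to 0.0463. Going up, open, and over the overhang.

Call:
move_arm([
  [[0,0,36,0,0,0,66],[0,0,40,0,0,0,66],[4,-24,5,0,0,0,66],[4,-24,0,0,0,0,66],[4,-23,0,0,0,0,66]],
])

```text
t: 6.98
tcp_pos: [0.5345, -0.0271, 0.0857]
ee_rot: [2.046, 2.382, 0.001]
ft_force: [-0.2, 0.0, -0.1]
opening: 0.0659
grasp_force: 0.0
```

Call:
move_arm([
  [[0,0,0,0,0,0,66],[0,0,0,0,0,0,66]],
])

```text
t: 7.15
tcp_pos: [0.5341, -0.027, 0.0848]
ee_rot: [2.05, 2.381, -0.0]
ft_force: [-0.7, 1.0, 0.1]
opening: 0.0661
grasp_force: 0.0
```

Call:
move_arm([
  [[0.2,0.5,-20,0,0,0,66],[0,0,-14,0,0,0,66],[0,0,-4,0,0,0,66],[0,0,0,0,0,0,66]],
])

```text
t: 7.48
tcp_pos: [0.5338, -0.0245, 0.0461]
ee_rot: [-2.045, -2.383, 0.001]
ft_force: [0.4, -0.7, 0.8]
opening: 0.0662
grasp_force: 0.0
```

Run:
```python
from rig import vision
import cv2
from h import *
s=vision.snapshot("side")
cv2.imwrite("pics/p4.png",cv2.resize(s["color"][110:210,300:440,::-1],(700,500),interpolation=2))
```

```text
(no output)
```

View pics/p4.png

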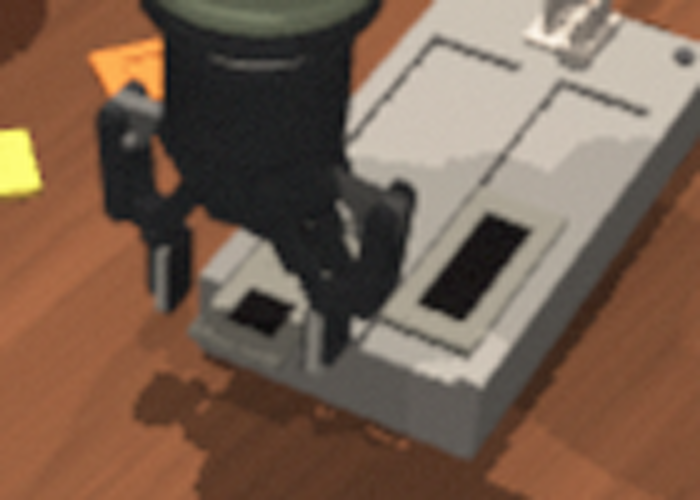

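The fingers straddle the overhanging end (left pad at (170,290), right pad at (322,350), mount end between). Closing.

Call:
move_arm([
  [[0,0,0,0,0,0,36],[0,0,0,0,0,0,36],[0,0,0,0,0,0,36],[0,0,0,0,0,0,36]],
])

```text
t: 7.87
tcp_pos: [0.5346, -0.0253, 0.0475]
ee_rot: [2.047, 2.382, 0.001]
ft_force: [-1.4, 2.0, 6.3]
opening: 0.0411
grasp_force: 59.8
```

Call:
move_arm([
  [[0,0,5,0,0,0,36],[0,0,5,0,0,0,36],[0,0,5,0,0,0,36],[0,0,0,0,0,0,36]],
])

```text
t: 8.2
tcp_pos: [0.5347, -0.0256, 0.063]
ee_rot: [2.047, 2.382, 0.001]
ft_force: [0.2, -0.7, -0.0]
opening: 0.0411
grasp_force: 60.6
```

Run:
```python
from rig import vision
import cv2
from h import *
s=vision.snapshot("side")
cv2.imwrite("pics/p5.png",cv2.resize(s["color"][110:210,300:440,::-1],(700,500),interpolation=2))
```

```text
(no output)
```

View pics/p5.png

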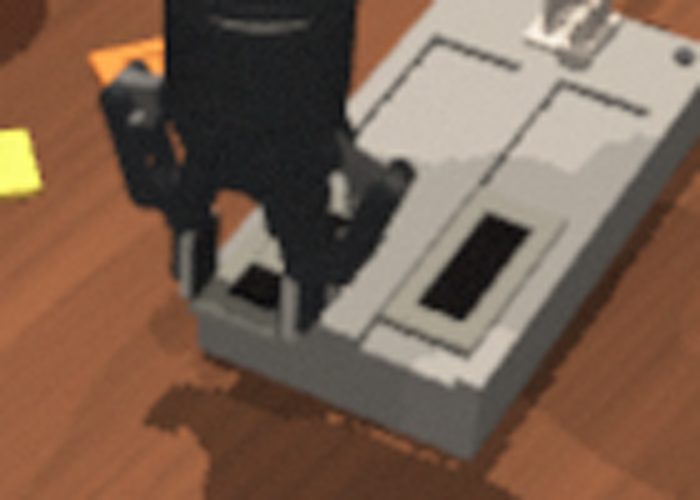

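The mount rides up between the pads and looks level (pads at (195,270) and (300,310)). Lift clear, then carry to the panel.

Call:
move_arm([
  [[0,0,15,0,0,0,36],[0,0,20,0,0,0,36],[0,10,15,0,0,0,36],[-1,20,0,0,0,-1,36],[-2,25,0,0,0,-1,36]],
])

```text
t: 8.67
tcp_pos: [0.5317, 0.0287, 0.1125]
ee_rot: [2.092, 2.342, 0.001]
ft_force: [1.1, 0.6, -0.8]
opening: 0.0413
grasp_force: 60.8
```

Call:
move_arm([
  [[-2,28,0,0,0,-1,36],[-2,28,0,0,0,-1,36],[-2,28,0,0,0,-1,36],[-2,28,0,0,0,-1,36],[-2,28,0,0,0,-1,36]],
])

```text
t: 9.08
tcp_pos: [0.5209, 0.1708, 0.1117]
ee_rot: [-2.19, -2.252, 0.0]
ft_force: [0.0, -0.0, -1.0]
opening: 0.0408
grasp_force: 60.8
```

Call:
move_arm([
  [[-2,28,0,0,0,-0.5,36],[-2,28,0,0,0,0,36],[-1,25,0,0,0,0,36],[0,14,0,0,0,0,36],[0,0,0,0,0,0,36]],
])

```text
t: 9.5
tcp_pos: [0.5155, 0.2676, 0.1115]
ee_rot: [-2.194, -2.246, -0.001]
ft_force: [-0.8, 0.8, 0.0]
opening: 0.0415
grasp_force: 60.8
```

Run:
```python
from rig import vision,monitor
import cv2
from h import *
s=vision.snapshot("side");a=vision.snapshot("top");np.savez("pics/side3.npz",**s);np.savez("pics/top3.npz",**a)
c=cv2.resize(s["color"][170:320,200:350,::-1],(500,500),interpolation=2)
d=cv2.resize(a["color"][150:260,195:305,::-1],(300,300),interpolation=2)
cv2.imwrite("pics/p6.png",np.hstack([c,cv2.copyMakeBorder(d,0,200,0,0,0)]))
m=monitor.read_state();print(m["tcp_pos"],m["ee_rot"])
```

```text
[0.51632286 0.26384499 0.11156151] [ 2.19863523e+00  2.24351999e+00 -1.20700625e-03]
```

View pics/p6.png

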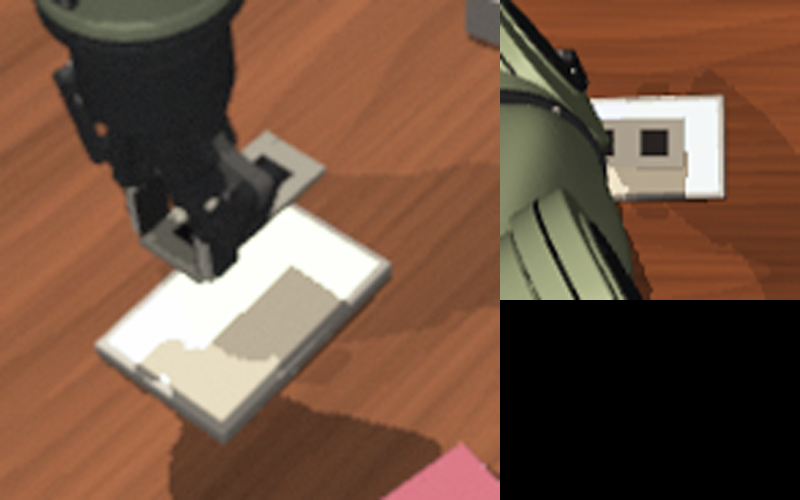

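The mount is held and level-looking over the panel, with its second window at (654,142) in the right crop. I'll check tilt and offset from the depth image.

Run:
```python
from h import *
s=np.load("pics/top3.npz")
R=cv2.Rodrigues(s["rvec"])[0];c=-R.T@s["tvec"].ravel();Ki=np.linalg.inv(s["mtx"])
v,u=np.mgrid[185:230,235:272];d=s["depth"][185:230,235:272]
P=(np.stack([u,v,np.ones_like(u)],-1)*d[...,None])@Ki.T@R+c
m=(P[...,2]>.08)&(P[...,2]<.125)
q=P[m];A=np.c_[q[:,:2],np.ones(len(q))];co=np.linalg.lstsq(A,q[:,2],rcond=None)[0]
print(len(q),co.round(3),q.min(0).round(4),q.max(0).round(4))
print(cv2.minAreaRect((q[:,:2]*1000).astype(np.float32)))
for uv in[(262.8,193.3),(262.8,210.5)]:print(world(s,*uv,.109).round(4))
```

```text
499 [0.004 0.019 0.101] [0.4973 0.1779 0.1   ] [0.5401 0.2432 0.1115]
((518.3378295898438, 210.30905151367188), (41.654541015625, 65.39581298828125), 1.613897681236267)
[0.5384 0.1759 0.109 ]
[0.4972 0.1747 0.109 ]
```

It's level (0.02 rad), with its centre at about (0.518, 0.2255) against the panel's (0.518, 0.226). Lowering.

Call:
move_arm([
  [[0,0,-30,0,0,0,36],[0,0,-30,0,0,0,36],[0,0,-20,0,0,0,36],[0,0,-8,0,0,0,36],[0,0,0,0,0,0,36]],
])

```text
t: 10.02
tcp_pos: [0.516, 0.263, 0.0225]
ee_rot: [-2.2, -2.242, 0.004]
ft_force: [0.0, -0.8, 0.2]
opening: 0.0412
grasp_force: 60.8
```

Call:
move_arm([
  [[0,0,-1,0,0,0,36],[0,0,-1,0,0,0,36],[0,0,0,0,0,0,36]],
])

```text
t: 10.27
tcp_pos: [0.5169, 0.2645, 0.0228]
ee_rot: [2.199, 2.243, 0.002]
ft_force: [0.4, -0.7, -0.9]
opening: 0.0411
grasp_force: 60.8
```

Call:
move_arm([
  [[0,0,-1,0,0,0,36],[0,0,0,0,0,0,36]],
])

```text
t: 10.43
tcp_pos: [0.5165, 0.2645, 0.0212]
ee_rot: [2.199, 2.244, 0.001]
ft_force: [-0.3, -0.6, -0.3]
opening: 0.0412
grasp_force: 60.8
```

Call:
move_arm([
  [[0,0,-1,0,0,0,36],[0,0,0,0,0,0,36]],
])

```text
t: 10.6
tcp_pos: [0.5165, 0.2646, 0.0201]
ee_rot: [2.199, 2.244, 0.001]
ft_force: [-0.5, -0.8, 4.9]
opening: 0.0411
grasp_force: 61.7
```

Contact with the panel. Release and retreat.

Call:
move_arm([
  [[0,0,-0.4,0,0,0,36],[0,0,0,0,0,0,48],[0,0,0,0,0,0,58],[0,0,0,0,0,0,66],[0,0,0,0,0,0,66]],
])

```text
t: 11.02
tcp_pos: [0.5163, 0.2644, 0.0193]
ee_rot: [-2.199, -2.244, 0.0]
ft_force: [1.0, 0.1, -0.9]
opening: 0.0659
grasp_force: 0.0
```

Call:
move_arm([
  [[0,0,10,0,0,0,66],[0,0,25,0,0,0,66],[0,0,30,0,0,0,66],[0,0,35,0,0,0,66],[0,0,35,0,0,0,66]],
])

```text
t: 11.43
tcp_pos: [0.5159, 0.2643, 0.1565]
ee_rot: [-2.199, -2.244, 0.0]
ft_force: [0.9, 0.4, -0.6]
opening: 0.0658
grasp_force: 0.0
```

Call:
move_arm([
  [[-10,35,10,0,0,0,66],[-10,35,0,0,0,0,66],[-10,35,0,0,0,0,66],[0,0,0,0,0,0,66],[0,0,0,0,0,0,66]],
])

```text
t: 11.85
tcp_pos: [0.4851, 0.3713, 0.1649]
ee_rot: [-2.195, -2.247, -0.001]
ft_force: [0.5, -0.7, -0.0]
opening: 0.066
grasp_force: 0.0
```

Run:
```python
from rig import vision
import cv2
from h import *
s=vision.snapshot("side");a=vision.snapshot("top");np.savez("pics/top4.npz",**a)
c=cv2.resize(s["color"][110:330,200:460,::-1],(400,338),interpolation=2)
d=cv2.resize(a["color"][150:260,195:305,::-1],(400,400),interpolation=2)
cv2.imwrite("pics/p7.png",np.hstack([cv2.copyMakeBorder(c,0,62,0,0,0),d]))
```

```text
(no output)
```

View pics/p7.png

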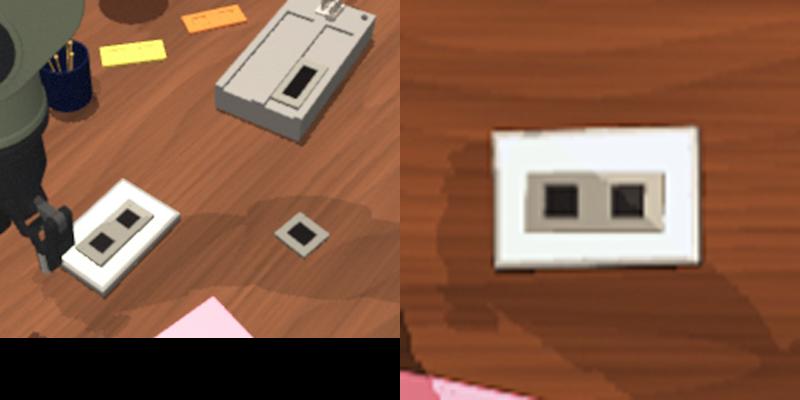

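The mount lies flat, centred (594,202) on a panel centred at about (596,198), so 3 mm off at most. The sides are parallel, the single-window mount hasn't moved, and the gripper is clear. Handing in.

```bash
python3 -c "
from rig import robot
print(robot.close_job())"
```

```text
the job is handed in; nothing more can be done
None
```

The stereo mount lies flat on the light panel, about 3 mm off centre and square to its long side; the single-window mount was not moved, and I handed the job in at about 12 s (no verdict came back).

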